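Close the batch: finish the carton column and zero the batch counter

TASK

Finish this batch of three: stack the two loose cartons squarely, long sides flush, one after the other onto the carton that already stands on the small pallet board, without pushing that one out of place. Only when the column of three stands by itself, turn the batch counter's knob anticlockwise (seen from above) back until its red pointer is fully home at the zero stop. Leave the tools and parts lying around where they are.

Things in the scene. Friction and masses are not known exactly. Their poses are not given: they have to be found in the camera images.
- counter: Batch counter, fixed to the bench: blue box 110 x 110 mm with a round white dial on top, 48 mm above the bench. Origin: centre of its underside; the knob's axis is its vertical z axis. The zero mark (green tick) lies on the dial's -x side, with a small black stop pin (7 mm high, 36 mm from the axis) just beside it; the other ticks are black.
- reset_knob (a joint): Turning angle of the counter's knob, rad: 0 = pointer home against the zero stop, grows clockwise seen from above, up to 4.5; turn it anticlockwise to come home. It is stiff enough to stay where it is left (about 0.04 N m).
- knob_grip (a point): Point on the knob's axis at the height to grip, 31 mm above the dial (79 mm above the bench). The black knob: a round foot (radius 21 mm, 8 mm high) with an upright bar grip on it, 42 mm long, 14 mm thick, from 8 to 38 mm above the dial. The bar lies along this point's x axis; the red pointer is on its -x side. The point turns with the knob.
- pallet: Small slatted wooden pallet board, 120 x 90 x 15 mm, fixed to the bench. Origin: centre of its underside.
- carton_base: Closed brown cardboard carton with an orange tape strip along its top, 90 x 56 x 50 mm (x long, y wide, z high). Origin: centre of its underside; z up. It is the bottom one of the column (0.4 kg) and already stands, loose, on the pallet board, its underside 15 mm above the bench.
- carton_a: Closed brown cardboard carton with an orange tape strip along its top, 90 x 56 x 50 mm (x long, y wide, z high). Origin: centre of its underside; z up. About 0.3 kg, loose on the bench, to be stacked; same as carton_b, either may go first.
- carton_b: Closed brown cardboard carton with an orange tape strip along its top, 90 x 56 x 50 mm (x long, y wide, z high). Origin: centre of its underside; z up. About 0.3 kg, loose on the bench, to be stacked; same as carton_a, either may go first.
- tape_roll: Bystander: roll of red tape lying flat, 90 mm across, 24 mm high. Origin: centre of its underside.
- screwdriver: Bystander: screwdriver with red handle lying on the bench, along its x axis.
- mallet: Bystander: mallet lying on the bench, along its x axis.
- bracket: Bystander: black plastic bracket block, 34 x 34 x 40 mm. Origin: centre of its underside.
- marker: Bystander: green marker, 14 mm thick, 130 mm long, lying along its x axis.

How it is judged:
On the way, in this order (a step that is already met when the one before it is completed fails the run):
1. both loose cartons stand squarely on the bottom carton in one column of three, released and at rest (((z of carton_a in the frame of carton_base between 0.044 and 0.056 m and horizontal distance between each of carton_a, carton_b and carton_base below 0.008 m and angle between the x axis of each of carton_a, carton_b and the x axis of carton_base, either way round below 0.12 rad and angle between each of carton_a, carton_b's own z axis and vertical below 0.08 rad and z of carton_b in the frame of carton_base between 0.094 and 0.106 m) or (z of carton_b in the frame of carton_base between 0.044 and 0.056 m and horizontal distance between each of carton_b, carton_a and carton_base below 0.008 m and angle between the x axis of each of carton_b, carton_a and the x axis of carton_base, either way round below 0.12 rad and angle between each of carton_b, carton_a's own z axis and vertical below 0.08 rad and z of carton_a in the frame of carton_base between 0.094 and 0.106 m)) and distance of carton_base from where it was at the start of the episode below 0.02 m and angle between carton_base's own z axis and vertical below 0.08 rad and linear speed of each of carton_a, carton_b below 0.02 m/s and contact force between each of carton_a, carton_b and the fingers below 0.3 N), for 0.2 s.
2. the counter's knob is back at its zero stop (value of joint reset_knob below 0.06 rad), for 0.2 s.
At the end, for the whole second after the job is handed in: Three cartons in one column on the pallet board, released, at rest: both added ones within 8 mm of the bottom one's centre and 0.12 rad of its direction, upright within 0.08 rad; the bottom one within 20 mm of its start; the knob still, within 0.06 rad of its zero stop (all of step 1 and value of joint reset_knob below 0.06 rad and velocity of joint reset_knob below 0.1 rad/s); the robot touches nothing.
It fails at once if the roll of red tape is pushed more than 40 mm from where it was (distance of tape_roll from where it was at the start of the episode above 0.04 m).
It fails at once if the screwdriver is pushed more than 40 mm from where it was (distance of screwdriver from where it was at the start of the episode above 0.04 m).
It fails at once if the mallet is pushed more than 40 mm from where it was (distance of mallet from where it was at the start of the episode above 0.04 m).
It fails at once if the black bracket is pushed more than 40 mm from where it was (distance of bracket from where it was at the start of the episode above 0.04 m).
It fails at once if the green marker is pushed more than 40 mm from where it was (distance of marker from where it was at the start of the episode above 0.04 m).
It also fails if it takes over 72 s, if anything falls off the work surface, if the arm or the gripper's body presses on something with over 40 N, if the wrist force passes 120 N, or if a joint passes its speed limit or range.

ROBOT

A 7-joint arm with a two-finger parallel gripper is mounted at the origin on the work surface. World frame = base frame: x ahead of the robot, y to its left, z up, the work surface at z = 0. Lengths are in m, angles in rad, forces in N, time in s.
With the tool pointing down it reaches from about 0.4 to 0.85 m from the base axis. Payload 4.5 kg.
Tool frame: the origin (TCP) lies midway between the tips of the shut fingers; the grasp point (between the pads) lies 19 mm behind it; z points along the fingers, y is the line along which they close (so a half turn about z gives the same grasp; the last joint's range is limited). The gripper opens to 88 mm and grips with 3 to 60 N. Pads are 18 mm wide; open, the fingers measure 123 mm over their backs; the gripper's body (75 mm by 187 mm) begins 45 mm behind the grasp point.
Start: joints at [1.358, 0.689, -0.195, 1.565, 0.157, 0.902, -0.215], TCP at [0.153, -0.606, 0.239] pointing down, gripper open.
Joint ranges: [-3.01, 3.01], [-0.46, 2.08], [-1.47, 1.51], [0.13, 2.56], [-1, 4.14], [0.04, 2.09], [-2.66, 2.66]. Speed limits (rad/s): [2.57, 2.57, 3.14, 3.14, 3.14, 3.14, 3.14].

INTERFACE

Orientations are given as [roll, pitch, yaw] about the fixed x, y, z axes, in that order (R = Rz(yaw) Ry(pitch) Rx(roll)).
In Python, from cell import get_obs, camera, camera_model, sign_off, regions_of, spot_point gives the robot as it stands.
- The arm moves only by the tool arm_command, never from a script. Its argument "steps" is a list that holds one entry, the list of rows, each a list of 6 numbers: the shift along the tool's x, y, z as a fraction of full scale, then the turn, a rotation vector about the tool's x, y, z as a fraction of full scale. In form: [[[tx, ty, tz, ax, ay, az], ...]]. A call has 1 to 5 rows; each row is the pose to reach, as a shift and turn from the pose commanded when the call began, along the tool's axes at that moment; what a row does not reach only later rows make up. Full scale, the value 1, is 400 mm for a shift and 0.5 rad for a turn. A row lasts 1/12 s, in which the tool goes at most 41.7 mm and 7.16 degrees, less where a joint would pass 70% of its speed; a pose out of reach is approached as far as the arm can. A call with a number of a shift or a turn outside -1 to 1 is refused whole. A call with a gripper value outside its range is refused whole. "gripper" is the opening, from -1 (shut) to 1 (fully open), set as the call begins (left out, the last holds). The fingers move at their own pace and stop on an object; the grip force is fixed at half the most. Time passes only in rows, so rows that repeat a pose let the fingers close. It gives the time, the measured TCP pose, the force, the opening and the grip force at its end, in the units of the state.
- get_obs(): the state, without advancing time (a new reading comes with each control period).
- camera(name): name is "scene" or "top" or "wrist"; returns the picture (384x512x3 uint8, blue, green, red); there is no depth.
- camera_model(name): a dict with "K" (3x3 intrinsics, pixels), "view" (4x4, takes a point from world to camera coordinates). Camera axes: x right, y up, looking along -z (the intrinsics and any distortion apply to the point x, -y, -z); pixel columns grow to the right and rows downward; lengths in m; the calibration is good to about 2 mm. A picture is of the moment at which its call begins: read the wrist's pose just before it. camera_model takes no time and is no camera call; for the wrist camera it gives the pose at the moment of the call.
- sign_off(): hands the job in; it is judged then, once.
Trained networks look in the newest picture that a camera, given by its name, has taken for a name from the list of things; names that differ only in an ending like _2 or _b are one class to them, and where a whole thing is asked for, a point or a joint stands for the part that bears it (a point fixed in the world has none). Each returns a list of dicts, best first, with "conf" (0 to 1); they miss things now and then, are a little off and sometimes report something else, mostly with a low value. They report only what shows in the picture. A call takes as long as a camera call.
- regions_of(label, camera): "pixels" (384x512 bool, what is visible of it) and "extent" ([left, top, right, bottom] in pixels, round what is visible of it).
- spot_point(label, camera): "uv" ([column, row] in pixels: a listed point, or the origin of a listed thing).
The state is a dict: "time": time; "joint_pos": joint angles; "joint_velocities": joint speeds; "joint_efforts": joint torques, N m; "tool_pos": TCP position; "eef_rot": TCP orientation; "force": force on the tool from outside, world axes, zero at the start; "torque": the same for the moment, N m; "finger_gap": finger opening in m; "finger_force": force on a finger pad.
Only numpy, scipy, OpenCV 4.12 (cv2) and the standard library are available. Lean on these libraries where they do the work, as an engineer would, in place of code of your own. Each camera call takes 0.05 s, during which the arm holds its last target. There are 200 camera calls.

## Working session

There is one attempt and no reset: what is moved stays moved. The work goes in short steps, Python scripts to look and compute and a tool call to move; the robot and the scene stay as the last step left them, time stands still between calls to the robot, and variables do not carry over. Pictures are saved under pics/ and viewed, at most 10 in all, crops included, and the job is handed in when it is done.

Besides the shell and the picture viewer there is one more tool, called after "Call:" as a command line: name --argument value ..., lists and objects as JSON in quotes. arm_command: Moves the arm, as the interface text tells. Its arguments: {"type":"object","properties":{"steps":{"type":"array"},"gripper":{"type":"number"}},"required":["steps"]}

```bash
ls; mkdir -p pics; python3 - <<'E'
from cell import *
import cv2,numpy as np
o=get_obs();print({k:np.round(v,3) for k,v in o.items()})
for n in ("top","scene"):
    im=camera(n);cv2.imwrite(f"pics/{n}0.png",im)
    m=camera_model(n);print(n,{k:np.round(v,3).tolist() for k,v in m.items()})
    for l in ("counter","knob_grip","pallet","carton_base","carton_a"):
        print(l,[(np.round(r["conf"],2),np.round(r["uv"],1).tolist()) for r in spot_point(l,n)])
E
```

```text
pics
{'time': np.float64(0.0), 'joint_pos': array([ 1.358,  0.69 , -0.194,  1.566,  0.157,  0.902, -0.215]), 'joint_velocities': array([-0.001, -0.002, -0.   , -0.001, -0.001,  0.   , -0.   ]), 'joint_efforts': array([-0.0000e+00, -5.2757e+01, -1.2670e+00, -1.5343e+01, -5.3000e-02,
        7.0000e-03,  0.0000e+00]), 'tool_pos': array([ 0.152, -0.605,  0.238]), 'eef_rot': array([-3.14 ,  0.   ,  0.247]), 'force': array([-0.219,  0.172, -0.236]), 'torque': array([-0.028, -0.023,  0.012]), 'finger_force': np.float64(0.0), 'finger_gap': np.float64(0.088)}
top {'K': [[471.407, 0.0, 262.084], [0.0, 471.407, 187.967], [0.0, 0.0, 1.0]], 'view': [[-0.025, -1.0, -0.002, -0.065], [0.979, -0.025, 0.202, -0.612], [-0.202, 0.003, 0.979, -1.042], [0.0, 0.0, 0.0, 1.0]]}
counter [(np.float64(0.91), [132.0, 198.2])]
knob_grip [(np.float64(0.56), [120.8, 187.2])]
pallet [(np.float64(0.64), [320.2, 182.6])]
carton_base [(np.float64(0.72), [326.2, 187.1]), (np.float64(0.63), [125.6, 263.9]), (np.float64(0.53), [409.9, 250.3])]
carton_a [(np.float64(0.73), [122.0, 264.6]), (np.float64(0.57), [239.6, 207.9])]
scene {'K': [[470.154, 0.0, 257.594], [0.0, 470.154, 189.38], [0.0, 0.0, 1.0]], 'view': [[0.832, 0.555, -0.014, -0.446], [-0.44, 0.675, 0.593, 0.288], [0.338, -0.487, 0.805, -1.608], [0.0, 0.0, 0.0, 1.0]]}
counter [(np.float64(0.84), [316.9, 132.3])]
knob_grip [(np.float64(0.68), [320.7, 116.2])]
pallet [(np.float64(0.94), [239.7, 241.4])]
carton_base [(np.float64(0.69), [237.5, 242.5])]
carton_a [(np.float64(0.88), [278.0, 113.2]), (np.float64(0.66), [262.1, 178.5])]
```

```bash
python3 -c "
import cv2
a=cv2.imread('pics/top0.png');cv2.imwrite('pics/top0b.png',cv2.resize(a,(800,600),interpolation=cv2.INTER_CUBIC))"
```

```text
(no output)
```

View pics/top0b.png

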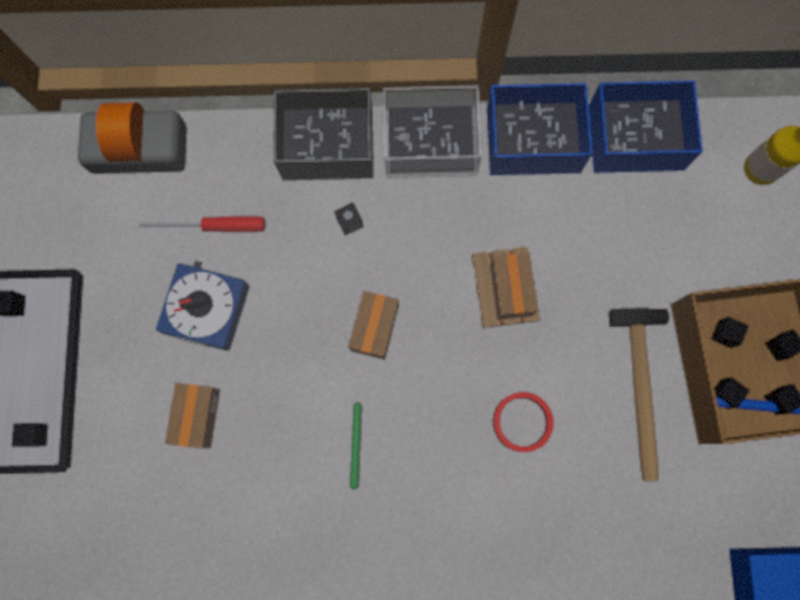

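View pics/scene0.png

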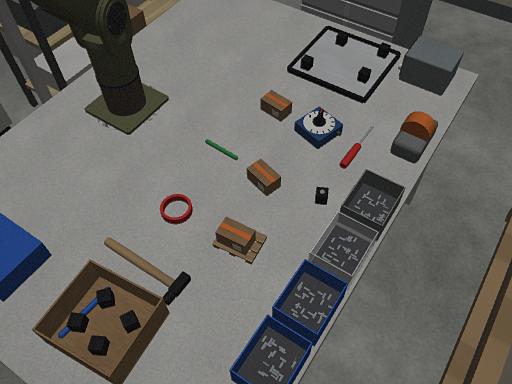

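The top view (800 px scale) shows the base carton on the pallet at (512,283) and the loose cartons at (374,324) and (192,415). The counter is at (203,306), with its red pointer facing left and the green zero tick below at (193,331). The scene view agrees with this layout. Next I fit box models to the masks.

```bash
cat > h.py <<'E'
from cell import *
import cv2,numpy as np
from scipy.optimize import minimize
from scipy.spatial.transform import Rotation as Rot
def proj(m,P):
    c=np.c_[P,np.ones(len(P))]@np.array(m["view"]).T
    q=np.c_[c[:,0],-c[:,1],-c[:,2]]@np.array(m["K"]).T
    return q[:,:2]/q[:,2:]
def back(m,uv,z):
    V=np.array(m["view"]);r=np.linalg.inv(m["K"])@[*uv,1];d=V[:3,:3].T@[r[0],-r[1],-r[2]]
    c=-V[:3,:3].T@V[:3,3];return c+d*(z-c[2])/d[2]
def box(p,size,z):
    s=np.array([[a,b,c] for a in(-.5,.5) for b in(-.5,.5) for c in(0,1)])*size
    return s@Rot.from_euler('z',p[2]).as_matrix().T+[p[0],p[1],z]
def render(m,P):
    im=np.zeros((384,512),np.uint8);h=cv2.convexHull(proj(m,P).astype(np.float32))
    cv2.fillConvexPoly(im,np.round(h*256).astype(np.int32),255,cv2.LINE_AA,8);return im/255.
def fit(obs,p0,size,z):
    """obs: list of (model, mask)"""
    def cost(p):
        e=0
        for m,k in obs:
            r=render(m,box(p,size,z));e+=1-np.minimum(r,k).sum()/max(np.maximum(r,k).sum(),1)
        return e/len(obs)
    best=None
    for y in (0,.5,1,-.5) if len(p0)<3 else (0,):
        q=np.array([p0[0],p0[1],y+(p0[2] if len(p0)>2 else 1.57)])
        s=minimize(cost,q,method='Nelder-Mead',options=dict(initial_simplex=q+np.array([[0,0,0],[.012,0,0],[0,.012,0],[0,0,.2]]),xatol=1e-4,fatol=1e-5))
        if best is None or s.fun<best.fun: best=s
    return best.x,best.fun
def go(target,yaw,o=None):
    """rows' final numbers from the present pose to a world TCP target with tool down at yaw"""
    o=o or get_obs();R=Rot.from_euler('xyz',o["eef_rot"])
    t=R.inv().apply(np.array(target)-o["tool_pos"])/.4
    yaw=np.angle(np.exp(1j*(yaw-o["eef_rot"][2])));yaw=(yaw+np.pi/2)%np.pi-np.pi/2+o["eef_rot"][2]
    a=(R.inv()*Rot.from_euler('xyz',[np.pi,0,yaw])).as_rotvec()/.5
    print("shift",np.round(t,4),"mm",np.round(np.linalg.norm(t)*400,0),"turn",np.round(a,4))
E
python3 - <<'E'
from h import *
np.set_printoptions(suppress=True,precision=4)
S={}
for n in("top","scene"):
    camera(n);m=camera_model(n)
    for l in("carton_a","carton_base","counter"):
        for r in regions_of(l,n):
            k=r["pixels"];yy,xx=np.nonzero(k);z=.025
            p=back(m,(xx.mean(),yy.mean()),z);print(n,l,round(r["conf"],2),k.sum(),p[:2])
            S.setdefault(l,[]).append((m,k.astype(float),p[:2],n,r["conf"]))
        
C=S["carton_a"]+S["carton_base"]
for name,g,z in(("base",back(camera_model("top"),(512*.64,283*.64),.065),.015),("mid",back(camera_model("top"),(374*.64,324*.64),.05),0),("left",back(camera_model("top"),(192*.64,415*.64),.05),0)):
    ob={}
    for c in C:
        if np.linalg.norm(c[2]-g[:2])<.05: ob.setdefault(c[3],c[:2])
    for n in [list(ob)]+[[x] for x in ob]:
        print(name,g[:2],n,*fit([ob[x] for x in n],g[:2],[.09,.056,.05],z))
ob={c[3]:c[:2] for c in reversed(S["counter"])}
print("counter",*fit(list(ob.values()),back(camera_model("top"),(203*.64,306*.64),.048)[:2],[.11,.11,.048],0))
E
```

```text
top carton_a 0.81 1164 [0.4408 0.2501]
top carton_a 0.77 927 [ 0.572  -0.0242]
top carton_a 0.32 503 [0.7399 0.2166]
top carton_base 0.89 1053 [ 0.6282 -0.2432]
top counter 0.94 2318 [0.6074 0.24  ]
scene carton_a 0.94 644 [0.4398 0.2536]
scene carton_a 0.65 819 [ 0.5709 -0.0216]
scene carton_base 0.77 980 [ 0.6174 -0.2296]
scene carton_base 0.42 799 [ 0.571  -0.0214]
scene counter 0.74 1272 [0.6078 0.2409]
scene counter 0.31 586 [0.4406 0.252 ]
base [ 0.6218 -0.2341] ['top', 'scene'] [ 0.6244 -0.2386  3.2141] 0.10337235284841928
base [ 0.6218 -0.2341] ['top'] [ 0.6246 -0.2402  0.0262] 0.10214577885066745
base [ 0.6218 -0.2341] ['scene'] [ 0.6223 -0.2359  0.0326] 0.09572483637167073
mid [ 0.5673 -0.0255] ['top', 'scene'] [ 0.5709 -0.022   2.8517] 0.11868561822636742
mid [ 0.5673 -0.0255] ['top'] [ 0.5715 -0.0247 -0.2371] 0.1460264457911875
mid [ 0.5673 -0.0255] ['scene'] [ 0.5692 -0.0209  2.8317] 0.07736639733503448
left [0.439  0.2436] ['top', 'scene'] [0.4406 0.2508 2.9821] 0.11575894730547542
left [0.439  0.2436] ['top'] [0.4412 0.249  2.9854] 0.09736552169122792
left [0.439  0.2436] ['scene'] [0.4402 0.254  2.8918] 0.12201222752427521
counter [0.6066 0.2396 2.8106] 0.11821586492240377
```

```bash
python3 - <<'E'
from h import *
m=camera_model("wrist");V=np.array(m["view"]);o=get_obs()
c=-V[:3,:3].T@V[:3,3];R=Rot.from_euler('xyz',o["eef_rot"])
print(np.round(m["K"],1).tolist(),"cam in tool",R.inv().apply(c-o["tool_pos"]).round(3),"look",(R.inv().apply(-V[2,:3])).round(3))
go([.60,-.235,.26],0.05)
E
```

```text
[[294.9, 0.0, 253.1], [0.0, 294.9, 192.7], [0.0, 0.0, 1.0]] cam in tool [ 0.075  0.001 -0.147] look [-0.294  0.001  0.956]
shift [ 1.3109 -0.6263 -0.0531] mm 582.0 turn [ 2.000e-04 -1.000e-04  3.937e-01]
```

Call:
arm_command --steps '[[[0.0874,-0.0418,-0.0035,0,0,0],[0.1748,-0.0836,-0.007,0,0,0],[0.2622,-0.1253,-0.0106,0,0,0],[0.3496,-0.167,-0.014,0,0,0],[0.437,-0.2088,-0.0177,0,0,0]]]'

```text
time: 1.42
tool_pos: [0.303, -0.4812, 0.246]
eef_rot: [3.141, -0.0, 0.246]
force: [0.8, -0.2, 0.3]
finger_gap: 0.0883
finger_force: 0.0
```

Call:
arm_command --steps '[[[0.0874,-0.0418,-0.0035,0,0,0],[0.1748,-0.0836,-0.007,0,0,0],[0.2622,-0.1253,-0.0106,0,0,0],[0.3496,-0.167,-0.014,0,0,0],[0.437,-0.2088,-0.0177,0,0,0]]]'

```text
time: 1.83
tool_pos: [0.4522, -0.3573, 0.2531]
eef_rot: [3.141, -0.0, 0.247]
force: [-0.5, -0.7, -0.5]
finger_gap: 0.0879
finger_force: 0.0
```

Call:
arm_command --steps '[[[0.0874,-0.0418,-0.0035,0,0,0.1],[0.1748,-0.0836,-0.007,0,0,0.2],[0.2622,-0.1253,-0.0106,0,0,0.3],[0.3496,-0.167,-0.014,0,0,0.39],[0.437,-0.2088,-0.0177,0,0,0.39]]]'

```text
time: 2.25
tool_pos: [0.6013, -0.2334, 0.2602]
eef_rot: [3.141, -0.0, 0.05]
force: [1.0, -0.4, -0.8]
finger_gap: 0.0883
finger_force: 0.0
```

Call:
arm_command --steps '[[[0,0,0,0,0,0],[0,0,0,0,0,0],[0,0,0,0,0,0]]]'

```text
time: 2.5
tool_pos: [0.5994, -0.2356, 0.2597]
eef_rot: [3.141, 0.001, 0.052]
force: [-0.9, -0.1, 0.9]
finger_gap: 0.0878
finger_force: 0.0
```

```bash
cat >> h.py <<'E'
def look(name,p0,z,fn=None,label="carton_a",size=[.09,.056,.05]):
    o=get_obs();m=camera_model("wrist");im=camera("wrist")
    if fn: cv2.imwrite(fn,im)
    for r in regions_of(label,"wrist"):
        k=r["pixels"];yy,xx=np.nonzero(k);p=back(m,(xx.mean(),yy.mean()),z+.035)[:2]
        if np.linalg.norm(p-p0[:2])<.05:
            print(name,"conf",round(r["conf"],2),k.sum(),*fit([(m,k.astype(float))],p0,size,z))
    return m,im
E
python3 - <<'E'
from h import *
o=get_obs();print(o["time"],o["tool_pos"].round(4),o["eef_rot"].round(4))
look("base",[.6244,-.2386,.05],.015,"pics/w1.png","carton_base")
look("base",[.6244,-.2386,.05],.015,None,"carton_base")
E
```

```text
2.5 [ 0.5994 -0.2356  0.2597] [3.1408e+00 1.2000e-03 5.1800e-02]
base conf 0.65 3708 [ 0.62385291 -0.23953299  0.07942038] 0.06811599208561747
base conf 0.89 3794 [ 0.62426414 -0.23899637  0.07441248] 0.04611260529562655
```

View pics/w1.png

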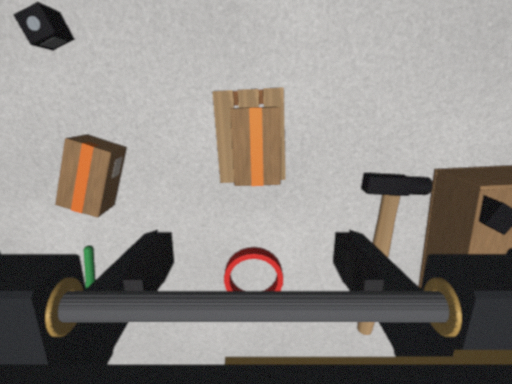

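The wrist view shows the base carton near (257,146), its orange tape running from row 108 to 185, and the middle carton near (92,176). The view is clear, so I cross-check the poses using the tape strips.

```bash
cat >> h.py <<'E'
def tape(im,m,ztop):
    hsv=cv2.cvtColor(im,cv2.COLOR_BGR2HSV)
    k=cv2.inRange(hsv,(7,175,110),(18,255,255))
    n,L,s,c=cv2.connectedComponentsWithStats(k)
    for i in range(1,n):
        if s[i,4]<150: continue
        yy,xx=np.nonzero(L==i)
        P=np.array([back(m,(x,y),ztop)[:2] for x,y in zip(xx,yy)],np.float32)*1000
        (c,(w,h),a)=cv2.minAreaRect(P)
        d=np.linalg.svd(P-P.mean(0),full_matrices=False)[2][0];d*=np.sign(d[0])
        print("tape px",(xx.mean().round(),yy.mean().round()),s[i,4],"rect c",np.round(c,1),"mean",P.mean(0).round(1),"len",round(max(w,h),1),round(min(w,h),1),"yaw",np.arctan2(d[1],d[0]).round(3))
E
python3 - <<'E'
from h import *
im=cv2.imread("pics/w1.png");m=camera_model("wrist")
for z in(.065,.05): print(z);tape(im,m,z)
im=cv2.imread("pics/top0.png");m=camera_model("top")
for z in(.065,.05): print(z);tape(im,m,z)
look("mid",[.571,-.022,-.26],0)
go([.555,-.02,.26],-.25)
E
```

```text
0.065
tape px (np.float64(82.0), np.float64(177.0)) 723 rect c [577.2 -33.5] mean [578.6 -33.9] len 86.4 12.3 yaw -0.277
tape px (np.float64(257.0), np.float64(168.0)) 244 rect c [ 604.8 -241.4] mean [ 599.8 -242. ] len 49.1 10.8 yaw 0.041
0.05
tape px (np.float64(82.0), np.float64(177.0)) 723 rect c [572.9 -24.8] mean [574.4 -25.1] len 90.2 12.8 yaw -0.277
tape px (np.float64(257.0), np.float64(168.0)) 244 rect c [ 601.7 -241.7] mean [ 596.5 -242.3] len 51.3 11.3 yaw 0.041
0.065
tape px (np.float64(73.0), np.float64(81.0)) 637 rect c [888.7 377.1] mean [889.1 377.2] len 81.4 54.1 yaw 0.12
0.05
tape px (np.float64(73.0), np.float64(81.0)) 637 rect c [895.7 383.4] mean [896.1 383.5] len 82.5 54.8 yaw 0.12
mid conf 0.57 4423 [ 0.57100498 -0.02404859 -0.30473321] 0.06659578308962977
shift [-8.350e-02 -5.453e-01  1.000e-04] mm 221.0 turn [9.000e-04 3.000e-04 5.998e-01]
```

Call:
arm_command --steps '[[[-0.017,-0.1,0,0,0,0.12],[-0.033,-0.2,0,0,0,0.25],[-0.049,-0.3,0,0,0,0.4],[-0.065,-0.4,0,0,0,0.55],[-0.081,-0.5,0,0,0,0.65]]]'

```text
time: 3.22
tool_pos: [0.5565, -0.0359, 0.2602]
eef_rot: [-3.141, -0.0, -0.278]
force: [0.0, 1.5, 0.1]
finger_gap: 0.0882
finger_force: 0.0
```

Call:
arm_command --steps '[[[0,-0.04,0,0,0,0],[0,-0.04,0,0,0,0],[0,-0.04,0,0,0,0]]]'

```text
time: 3.47
tool_pos: [0.5617, -0.0212, 0.2602]
eef_rot: [3.141, -0.001, -0.271]
force: [-0.1, -1.0, 0.2]
finger_gap: 0.0883
finger_force: 0.0
```

```bash
sed -i 's/(7,175,110),(18,255,255)/(4,150,90),(18,255,255)/' h.py; python3 - <<'E'
from h import *
im=cv2.imread("pics/w1.png")
print("hsv base tape",cv2.cvtColor(im,cv2.COLOR_BGR2HSV)[[120,140,160,180],257],"carton",cv2.cvtColor(im,cv2.COLOR_BGR2HSV)[150,[240,272]])
o=get_obs();print(o["time"],o["tool_pos"].round(4),o["eef_rot"].round(4))
m,im=look("mid",[.572,-.024,-.28],0)
tape(im,m,.05)
go([.572,-.0245,.15],-.28)
E
```

```text
hsv base tape [[ 14 170 219]
 [ 13 173 220]
 [ 13 175 220]
 [ 13 177 219]] carton [[ 15 107 146]
 [ 14 114 146]]
3.4667 [ 0.5617 -0.0212  0.2602] [ 3.1414e+00 -7.0000e-04 -2.7140e-01]
mid conf 0.8 3482 [ 0.57219231 -0.0248107  -0.29301926] 0.04049134295347845
tape px (np.float64(433.0), np.float64(58.0)) 1264 rect c [ 624.4 -248.1] mean [ 626.2 -248. ] len 94.0 15.5 yaw 0.082
tape px (np.float64(252.0), np.float64(156.0)) 872 rect c [572.7 -24.5] mean [573.9 -24.8] len 88.7 13.9 yaw -0.272
shift [ 0.0252 -0.006   0.2752] mm 111.0 turn [ 0.0029 -0.0013  0.008 ]
```

Call:
arm_command --steps '[[[0.0265,-0.006,0.09,0,0,0.016],[0.0265,-0.006,0.19,0,0,0.016],[0.0265,-0.006,0.29,0,0,0.016],[0.0265,-0.006,0.39,0,0,0.016],[0.0265,-0.006,0.46,0,0,0.016]]]'

```text
time: 3.98
tool_pos: [0.571, -0.025, 0.0728]
eef_rot: [3.139, 0.002, -0.285]
force: [0.0, -1.0, -0.0]
finger_gap: 0.0883
finger_force: 0.0
```

Call:
arm_command --steps '[[[0,0,0,0,0,0],[0,0,0,0,0,0]]]'

```text
time: 4.15
tool_pos: [0.5717, -0.0243, 0.0751]
eef_rot: [3.14, 0.002, -0.284]
force: [0.1, 0.1, 0.3]
finger_gap: 0.0881
finger_force: 0.0
```

```bash
sed -i 's/(4,150,90)/(4,155,90)/' h.py; python3 - <<'E'
from h import *
for i in range(1):
    m,im=look("mid",[.572,-.024,-.28],0,"pics/w2.png")
    tape(im,m,.05)
go([.5725,-.0246,.012],-.28)
print(get_obs()["tool_pos"])
E
```

```text
mid conf 0.8 12693 [ 0.57129984 -0.02417555 -0.27272302] 0.025435582540734303
tape px (np.float64(251.0), np.float64(220.0)) 3021 rect c [572.3 -24. ] mean [575.3 -25.1] len 91.1 14.0 yaw -0.274
shift [-0.0032  0.0037  0.1643] mm 66.0 turn [-0.0005 -0.0067 -0.0063]
[ 0.57394346 -0.02349382  0.07773662]
```

Call:
arm_command --steps '[[[0,0,0.06,0,0,0],[0,0,0.12,0,0,0],[0,0,0.16,0,0,0],[0,0,0.16,0,0,0]]]'

```text
time: 4.58
tool_pos: [0.5725, -0.0225, 0.0118]
eef_rot: [3.141, 0.0, -0.282]
force: [0.1, 0.3, 0.5]
finger_gap: 0.0884
finger_force: 0.0
```

Call:
arm_command --steps '[[[0,0,0,0,0,0],[0,0,0,0,0,0],[0,0,0,0,0,0],[0,0,0,0,0,0],[0,0,0,0,0,0]]]' --gripper -1

```text
time: 5.0
tool_pos: [0.5731, -0.0223, 0.013]
eef_rot: [-3.141, -0.002, -0.281]
force: [-1.3, -1.1, 2.2]
finger_gap: 0.0573
finger_force: 0.8
```

Call:
arm_command --steps '[[[0,0,0,0,0,0],[0,0,0,0,0,0],[0,0,0,0,0,0],[0,0,0,0,0,0]]]'

```text
time: 5.33
tool_pos: [0.573, -0.0224, 0.0129]
eef_rot: [3.141, -0.001, -0.281]
force: [0.0, -0.5, 6.9]
finger_gap: 0.0557
finger_force: 30.0
```

Call:
arm_command --steps '[[[0,0,-0.06,0,0,0],[0,0,-0.15,0,0,0],[0,0,-0.25,0,0,0],[0.01,0.06,-0.32,0,0,-0.08],[0.02,0.12,-0.38,0,0,-0.2]]]'

```text
time: 5.75
tool_pos: [0.5675, -0.0688, 0.1663]
eef_rot: [-3.141, -0.002, -0.175]
force: [0.8, -0.9, -2.8]
finger_gap: 0.0558
finger_force: 30.0
```

```bash
python3 - <<'E'
from h import *
o=get_obs();print(o["tool_pos"],o["eef_rot"],o["finger_gap"])
go([.55,-.235,.23],.075)
E
```

```text
[ 0.56749362 -0.06877503  0.16625255] [-3.14051882e+00 -2.03123301e-03 -1.74759901e-01] 0.05584427474417239
shift [ 0.0295  0.4167 -0.1598] mm 179.0 turn [-0.0016 -0.0043 -0.4995]
```

Call:
arm_command --steps '[[[0.006,0.085,-0.04,0,0,-0.1],[0.012,0.17,-0.08,0,0,-0.2],[0.018,0.25,-0.12,0,0,-0.3],[0.024,0.33,-0.16,0,0,-0.4],[0.029,0.415,-0.16,0,0,-0.5]]]'

```text
time: 6.17
tool_pos: [0.5494, -0.2374, 0.231]
eef_rot: [3.14, -0.005, 0.072]
force: [1.7, 0.2, -1.8]
finger_gap: 0.0558
finger_force: 30.0
```

Call:
arm_command --steps '[[[0,0,0,0,0,0],[0,0,0,0,0,0],[0,0,0,0,0,0]]]'

```text
time: 6.42
tool_pos: [0.5477, -0.2351, 0.2274]
eef_rot: [-3.14, 0.001, 0.068]
force: [0.1, -1.3, -2.9]
finger_gap: 0.0554
finger_force: 30.0
```

```bash
python3 - <<'E'
from h import *
for i in range(3):
    o=get_obs();print(o["time"],o["tool_pos"].round(4),o["eef_rot"].round(4))
    m,im=look("base",[.6243,-.239,.075],.015,"pics/w3.png","carton_base")
    tape(im,m,.065)
E
```

```text
6.4167 [ 0.5477 -0.2351  0.2274] [-3.1402e+00  1.2000e-03  6.8300e-02]
base conf 0.77 5364 [ 0.6245052  -0.23915407  0.09475119] 0.03452711138967601
tape px (np.float64(261.0), np.float64(99.0)) 1276 rect c [ 625.  -239.1] mean [ 625.8 -238.6] len 88.8 13.6 yaw 0.079
tape px (np.float64(253.0), np.float64(234.0)) 3929 rect c [ 473.5 -240.6] mean [ 477.5 -240.3] len 142.6 40.4 yaw 0.071
tape px (np.float64(253.0), np.float64(339.0)) 1110 rect c [ 328.5 -250.7] mean [ 329.  -250.7] len 56.2 39.7 yaw 0.074
6.5167 [ 0.5483 -0.2338  0.2274] [-3.14e+00  9.00e-04  7.11e-02]
base conf 0.92 5406 [ 0.62466864 -0.23878782  0.07766627] 0.029992718973673393
tape px (np.float64(263.0), np.float64(99.0)) 1232 rect c [ 624.8 -238.5] mean [ 626.4 -238.6] len 89.0 13.5 yaw 0.083
tape px (np.float64(253.0), np.float64(234.0)) 3929 rect c [ 474.2 -239.5] mean [ 478.3 -239. ] len 142.6 40.4 yaw 0.073
tape px (np.float64(253.0), np.float64(339.0)) 1113 rect c [ 329.3 -250.2] mean [ 329.8 -249.9] len 56.6 39.7 yaw 0.068
6.6167 [ 0.5486 -0.234   0.2276] [-3.1406e+00  5.0000e-04  7.1300e-02]
base conf 0.91 5180 [ 0.62443102 -0.23902231  0.08193091] 0.05070637807168965
base conf 0.68 3224 [ 0.63433735 -0.22000422  0.07937542] 0.6441501310202312
tape px (np.float64(263.0), np.float64(99.0)) 1286 rect c [ 625.  -238.3] mean [ 626.5 -238.5] len 89.1 13.6 yaw 0.084
tape px (np.float64(253.0), np.float64(234.0)) 3927 rect c [ 474.4 -239.8] mean [ 478.4 -239.4] len 142.6 40.3 yaw 0.073
tape px (np.float64(253.0), np.float64(339.0)) 1112 rect c [ 329.5 -250.6] mean [ 329.9 -250.3] len 56.6 39.7 yaw 0.067
```

View pics/w3.png

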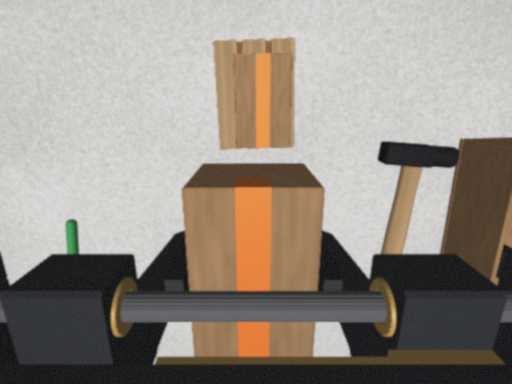

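The wrist view shows the base carton's tape at (263,99) and the held carton in the fingers, its top front edge near row 187 and its tape at column 253. Next I check how far the carton sits from centre in the hand.

```bash
python3 - <<'E'
from h import *
im=cv2.imread("pics/w3.png");m=camera_model("wrist");o=get_obs()
R=Rot.from_euler('xyz',o["eef_rot"]);g=cv2.cvtColor(im,cv2.COLOR_BGR2HSV)
print(g[176:196,225].tolist())
for r in(180,184,187,190):
    print(r,(R.inv().apply(back(m,(253,r),o["tool_pos"][2]+.0375)-o["tool_pos"])).round(4))
go([.6247,-.2387,.12],.080)
E
```

```text
[[14, 110, 81], [14, 102, 80], [16, 108, 80], [14, 106, 84], [15, 109, 82], [15, 116, 81], [15, 118, 82], [15, 113, 79], [15, 100, 82], [18, 110, 81], [13, 112, 89], [16, 116, 117], [15, 114, 146], [15, 111, 158], [16, 112, 160], [15, 112, 160], [15, 108, 163], [15, 108, 163], [15, 111, 161], [16, 109, 162]]
180 [ 0.0469  0.0006 -0.0375]
184 [ 0.0453  0.0006 -0.0375]
187 [ 0.0441  0.0006 -0.0375]
190 [ 0.0429  0.0006 -0.0375]
shift [0.1892 0.0239 0.2694] mm 132.0 turn [-0.0009  0.0006 -0.0187]
```

Call:
arm_command --steps '[[[0.06,0.008,0.05,0,0,-0.019],[0.12,0.016,0.11,0,0,-0.019],[0.175,0.024,0.18,0,0,-0.019],[0.1915,0.024,0.25,0,0,-0.019],[0.1915,0.024,0.27,0,0,-0.019]]]'

```text
time: 7.13
tool_pos: [0.625, -0.2376, 0.1152]
eef_rot: [-3.138, 0.005, 0.081]
force: [-0.7, 0.3, -3.5]
finger_gap: 0.0559
finger_force: 30.0
```

Call:
arm_command --steps '[[[0,0,0,0,0,0],[0,0,0,0,0,0],[0,0,0,0,0,0],[0,0,0,0,0,0]]]'

```text
time: 7.47
tool_pos: [0.6261, -0.2409, 0.1222]
eef_rot: [3.14, -0.003, 0.078]
force: [0.8, -0.0, -3.8]
finger_gap: 0.0559
finger_force: 30.0
```

```bash
python3 - <<'E'
from h import *
P=[]
for i in range(4):
    o=get_obs();P.append([*o["tool_pos"],o["eef_rot"][2]]);camera("top")
print(np.round(P,4)[[0,-1]],np.mean(P,0).round(4),np.std(P,0).round(4),o["eef_rot"])
go([.6255,-.2386,.079],.080)
E
```

```text
[[ 0.6261 -0.2409  0.1222  0.0777]
 [ 0.6258 -0.2405  0.1214  0.078 ]] [ 0.6259 -0.2407  0.1219  0.0778] [0.0001 0.0001 0.0003 0.0001] [ 3.14067721e+00 -1.82513036e-03  7.79701911e-02]
shift [-0.0002 -0.0046  0.1053] mm 42.0 turn [ 0.0015 -0.0028 -0.0039]
```

Call:
arm_command --steps '[[[0,-0.0045,0.03,0,0,-0.004],[0,-0.0045,0.06,0,0,-0.004],[0,-0.0045,0.085,0,0,-0.004],[0,-0.0045,0.095,0,0,-0.004],[0,-0.0045,0.095,0,0,-0.004]]]'

```text
time: 8.08
tool_pos: [0.6238, -0.2378, 0.0796]
eef_rot: [-3.14, 0.004, 0.08]
force: [-0.7, 0.3, -3.3]
finger_gap: 0.0558
finger_force: 30.0
```

Call:
arm_command --steps '[[[0,0,0.003,0,0,0],[0,0,0.006,0,0,0],[0,0,0.006,0,0,0],[0,0,0.006,0,0,0]]]'

```text
time: 8.42
tool_pos: [0.6256, -0.2384, 0.08]
eef_rot: [3.141, -0.001, 0.08]
force: [-0.2, -0.4, -2.0]
finger_gap: 0.0557
finger_force: 30.0
```

Call:
arm_command --steps '[[[0,0,0.003,0,0,0],[0,0,0.004,0,0,0],[0,0,0.004,0,0,0]]]'

```text
time: 8.67
tool_pos: [0.6254, -0.2384, 0.0781]
eef_rot: [3.141, -0.0, 0.08]
force: [-0.4, -0.7, -2.9]
finger_gap: 0.0551
finger_force: 30.0
```

Call:
arm_command --steps '[[[0,0,0.0015,0,0,0],[0,0,0.003,0,0,0],[0,0,0.003,0,0,0]]]'

```text
time: 8.92
tool_pos: [0.6254, -0.2383, 0.078]
eef_rot: [3.141, -0.0, 0.08]
force: [-3.1, 0.8, 5.2]
finger_gap: 0.0557
finger_force: 30.0
```

Call:
arm_command --steps '[[[0,0,0,0,0,0],[0,0,0,0,0,0],[0,0,0,0,0,0],[0,0,0,0,0,0],[0,0,0,0,0,0]]]' --gripper 1

```text
time: 9.33
tool_pos: [0.6253, -0.2383, 0.0767]
eef_rot: [3.142, -0.0, 0.08]
force: [1.5, -0.1, 0.0]
finger_gap: 0.0867
finger_force: 0.0
```

Call:
arm_command --steps '[[[0,0,-0.03,0,0,0],[0,0,-0.1,0,0,0],[0,0,-0.2,0,0,0],[-0.05,0,-0.3,0,0,0],[-0.1,0,-0.4,0,0,0]]]'

```text
time: 9.75
tool_pos: [0.5885, -0.2407, 0.2336]
eef_rot: [3.141, -0.002, 0.082]
force: [0.0, -1.0, 0.5]
finger_gap: 0.0881
finger_force: 0.0
```

Call:
arm_command --steps '[[[-0.05,0,-0.1,0,0,0],[-0.05,0,-0.1,0,0,0],[-0.05,0,-0.1,0,0,0]]]'

```text
time: 10.0
tool_pos: [0.5688, -0.2441, 0.2752]
eef_rot: [3.138, -0.006, 0.079]
force: [0.6, 0.2, -0.3]
finger_gap: 0.0884
finger_force: 0.0
```

```bash
python3 - <<'E'
from h import *
for i in range(2):
    o=get_obs();print(o["time"],o["tool_pos"].round(4),o["eef_rot"].round(4))
    m,im=look("placed",[.6247,-.2387,.08],.065,"pics/w4.png")
    tape(im,m,.115)
E
```

```text
10.0 [ 0.5688 -0.2441  0.2752] [ 3.1383 -0.0058  0.0788]
placed conf 0.82 5130 [ 0.62507111 -0.23937798  0.07840749] 0.03168945305219273
tape px (np.float64(251.0), np.float64(121.0)) 1221 rect c [ 625.2 -239.2] mean [ 626.1 -239. ] len 90.0 13.8 yaw 0.079
10.1 [ 0.5681 -0.2425  0.2712] [-3.1413  0.      0.0807]
placed conf 0.67 5155 [ 0.62436756 -0.23947581  0.0813511 ] 0.041256958800689025
tape px (np.float64(254.0), np.float64(119.0)) 1286 rect c [ 625.4 -238.7] mean [ 626.4 -239. ] len 89.5 13.6 yaw 0.082
```

View pics/w4.png

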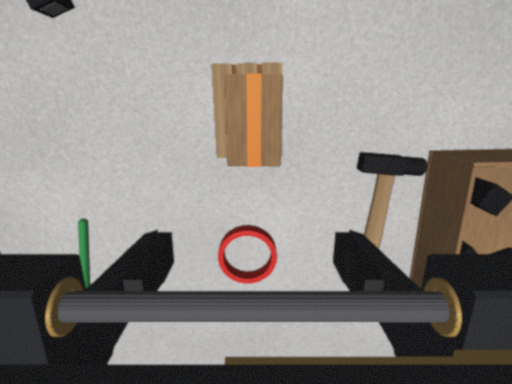

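The placed carton's tape is at (254,119), and its fit gives (0.625,-0.239) with yaw 0.08. That is within about 1 mm of the base. Next is the second carton.

```bash
python3 - <<'E'
from h import *
go([.43,.25,.26],-.155)
E
```

```text
shift [-0.2438 -1.2542  0.0266] mm 511.0 turn [-0.0024  0.0052  0.4724]
```

Call:
arm_command --steps '[[[-0.0165,-0.085,0,0,0,0],[-0.033,-0.17,0,0,0,0],[-0.05,-0.255,0,0,0,0],[-0.066,-0.34,0,0,0,0],[-0.082,-0.42,0.01,0,0,0]]]'

```text
time: 10.62
tool_pos: [0.5215, -0.0758, 0.2662]
eef_rot: [-3.141, 0.001, 0.081]
force: [0.8, -0.1, 0.3]
finger_gap: 0.0881
finger_force: 0.0
```

Call:
arm_command --steps '[[[-0.0165,-0.085,0,0,0,0],[-0.033,-0.17,0,0,0,0],[-0.05,-0.255,0,0,0,0],[-0.066,-0.34,0,0,0,0],[-0.082,-0.42,0.01,0,0,0]]]'

```text
time: 11.03
tool_pos: [0.4752, 0.0891, 0.2624]
eef_rot: [-3.141, 0.001, 0.082]
force: [-0.3, 0.7, -0.4]
finger_gap: 0.0885
finger_force: 0.0
```

Call:
arm_command --steps '[[[-0.0165,-0.085,0,0,0,0.1],[-0.033,-0.17,0,0,0,0.2],[-0.05,-0.255,0,0,0,0.3],[-0.066,-0.34,0,0,0,0.4],[-0.08,-0.414,0.007,0,0,0.47]]]'

```text
time: 11.45
tool_pos: [0.4294, 0.2521, 0.2593]
eef_rot: [3.141, 0.002, -0.155]
force: [0.8, 0.2, -0.6]
finger_gap: 0.088
finger_force: 0.0
```

Call:
arm_command --steps '[[[0,0,0,0,0,0],[0,0,0,0,0,0],[0,0,0,0,0,0],[0,0,0,0,0,0]]]'

```text
time: 11.78
tool_pos: [0.431, 0.2476, 0.2598]
eef_rot: [3.14, 0.001, -0.157]
force: [-0.1, -1.2, -0.6]
finger_gap: 0.0883
finger_force: 0.0
```

```bash
python3 - <<'E'
from h import *
for i in range(2):
    o=get_obs();print(o["time"],o["tool_pos"].round(4),o["eef_rot"].round(4))
    m,im=look("left",[.4406,.2508,-.16],0,"pics/w5.png")
    tape(im,m,.05)
go([.4406,.2508,.08],-.16)
E
```

```text
11.7833 [0.431  0.2476 0.2598] [ 3.1396e+00  7.0000e-04 -1.5670e-01]
left conf 0.76 3506 [ 0.44194791  0.24881183 -0.15041565] 0.04156704044914272
tape px (np.float64(249.0), np.float64(156.0)) 823 rect c [442.5 249.2] mean [443.9 249.1] len 88.9 14.0 yaw -0.133
11.8833 [0.4312 0.2477 0.2602] [ 3.1405e+00  2.0000e-04 -1.5720e-01]
left conf 0.95 3381 [ 0.44188707  0.2489183  -0.12666075] 0.06220437663993472
tape px (np.float64(249.0), np.float64(156.0)) 819 rect c [442.7 249.2] mean [444.1 249. ] len 88.9 13.8 yaw -0.136
shift [ 0.0224 -0.0105  0.4511] mm 181.0 turn [ 0.0009 -0.0001  0.0065]
```

View pics/w5.png

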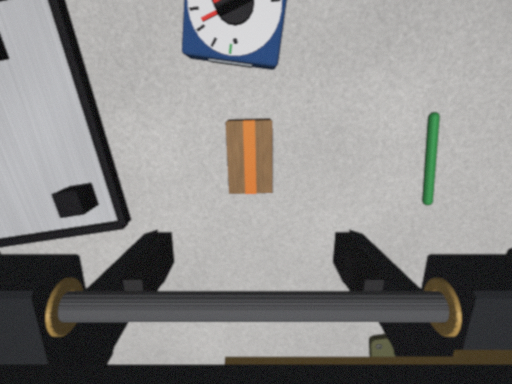

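The second carton is at (249,156). The counter is above it near (235,10), with its green tick at (230,48) and the pointer up and to the left of that. I now grasp the carton.

Call:
arm_command --steps '[[[0.028,-0.007,0.09,0,0,-0.04],[0.028,-0.007,0.19,0,0,-0.04],[0.028,-0.007,0.29,0,0,-0.04],[0.028,-0.007,0.39,0,0,-0.04],[0.028,-0.007,0.46,0,0,-0.04]]]'

```text
time: 12.4
tool_pos: [0.4416, 0.2492, 0.0738]
eef_rot: [3.14, 0.002, -0.136]
force: [-0.3, 0.1, 0.1]
finger_gap: 0.0884
finger_force: 0.0
```

Call:
arm_command --steps '[[[0,0,0.06,0,0,0],[0,0,0.12,0,0,0],[0,0,0.158,0,0,0],[0,0,0.158,0,0,0],[0,0,0.158,0,0,0]]]'

```text
time: 12.82
tool_pos: [0.4422, 0.2497, 0.013]
eef_rot: [3.141, 0.001, -0.135]
force: [0.3, -0.0, 0.8]
finger_gap: 0.0879
finger_force: 0.0
```

Call:
arm_command --steps '[[[0,0,0,0,0,0],[0,0,0,0,0,0],[0,0,0,0,0,0],[0,0,0,0,0,0],[0,0,0,0,0,0]]]' --gripper -1

```text
time: 13.23
tool_pos: [0.4425, 0.2505, 0.0139]
eef_rot: [-3.141, -0.001, -0.135]
force: [0.4, -0.1, 0.1]
finger_gap: 0.057
finger_force: 0.0
```

Call:
arm_command --steps '[[[0,0,0,0,0,0],[0,0,0,0,0,0],[0,0,0,0,0,0],[0,0,0,0,0,0]]]'

```text
time: 13.57
tool_pos: [0.4425, 0.2504, 0.0139]
eef_rot: [-3.141, -0.001, -0.135]
force: [0.1, 0.6, 5.9]
finger_gap: 0.0557
finger_force: 30.0
```

Call:
arm_command --steps '[[[0,0,-0.06,0,0,0],[0,0,-0.15,0,0,0],[0,0,-0.25,0,0,0],[0,0,-0.35,0,0,0],[0,0,-0.45,0,0,0]]]'

```text
time: 13.98
tool_pos: [0.4412, 0.2497, 0.1947]
eef_rot: [3.14, 0.001, -0.135]
force: [0.6, 0.8, -2.7]
finger_gap: 0.0558
finger_force: 30.0
```

Call:
arm_command --steps '[[[0,0,-0.1,0,0,0],[0,0,-0.18,0,0,0],[0,0,-0.18,0,0,0],[0,0,-0.18,0,0,0],[0,0,-0.18,0,0,0]]]'

```text
time: 14.4
tool_pos: [0.441, 0.2495, 0.264]
eef_rot: [3.14, 0.002, -0.135]
force: [-0.5, 0.1, -3.1]
finger_gap: 0.0555
finger_force: 30.0
```

```bash
python3 - <<'E'
from h import *
go([.555,-.2445,.275],.08)
E
```

```text
shift [ 0.448   1.1858 -0.0259] mm 507.0 turn [ 0.0036  0.0046 -0.4292]
```

Call:
arm_command --steps '[[[0.03,0.079,0,0,0,0],[0.06,0.158,0,0,0,0],[0.09,0.237,0,0,0,0],[0.12,0.316,0,0,0,0],[0.15,0.395,-0.01,0,0,0]]]'

```text
time: 14.82
tool_pos: [0.4784, 0.0837, 0.2663]
eef_rot: [3.139, 0.007, -0.134]
force: [0.1, -0.2, -2.3]
finger_gap: 0.0557
finger_force: 30.0
```

Call:
arm_command --steps '[[[0.03,0.079,0,0,0,0],[0.06,0.158,0,0,0,0],[0.09,0.237,0,0,0,0],[0.12,0.316,0,0,0,0],[0.15,0.395,-0.01,0,0,0]]]'

```text
time: 15.23
tool_pos: [0.5165, -0.0805, 0.2701]
eef_rot: [3.141, 0.007, -0.134]
force: [-0.2, 1.2, -2.9]
finger_gap: 0.0559
finger_force: 30.0
```

Call:
arm_command --steps '[[[0.03,0.079,0,0,0,-0.1],[0.06,0.158,0,0,0,-0.2],[0.09,0.237,0,0,0,-0.3],[0.12,0.316,0,0,0,-0.4],[0.148,0.395,-0.006,0,0,-0.43]]]'

```text
time: 15.65
tool_pos: [0.5544, -0.2445, 0.272]
eef_rot: [-3.138, 0.006, 0.083]
force: [1.0, 0.9, -1.7]
finger_gap: 0.0557
finger_force: 30.0
```

Call:
arm_command --steps '[[[0,0,0,0,0,0],[0,0,0,0,0,0],[0,0,0,0,0,0],[0,0,0,0,0,0]]]'

```text
time: 15.98
tool_pos: [0.5555, -0.2413, 0.2741]
eef_rot: [-3.139, 0.003, 0.083]
force: [-0.3, 0.6, -1.5]
finger_gap: 0.056
finger_force: 30.0
```

```bash
python3 - <<'E'
from h import *
for i in range(2):
    o=get_obs();print(o["time"],o["tool_pos"].round(4),o["eef_rot"].round(4))
    m,im=look("placed",[.625,-.239,.08],.065,"pics/w6.png")
    tape(im,m,.115)
g=cv2.cvtColor(im,cv2.COLOR_BGR2HSV)[:,225,2];r=170+np.argmax(np.diff(g[170:205].astype(int)))
R=Rot.from_euler('xyz',o["eef_rot"])
print("edge row",r,g[176:196],[R.inv().apply(back(m,(253,q),o["tool_pos"][2]+.0365)-o["tool_pos"]).round(4) for q in(r,r+1)])
go([.625,-.239,.17],.08)
E
```

```text
15.9833 [ 0.5555 -0.2413  0.2741] [-3.139e+00  2.800e-03  8.270e-02]
placed conf 0.77 5311 [ 0.62437322 -0.23942125  0.08195832] 0.03712457781380807
tape px (np.float64(256.0), np.float64(105.0)) 1267 rect c [ 625.4 -239.5] mean [ 626.9 -238.9] len 89.0 13.4 yaw 0.08
tape px (np.float64(253.0), np.float64(233.0)) 3914 rect c [ 483.1 -247.5] mean [ 487.  -247.2] len 142.5 39.3 yaw 0.083
tape px (np.float64(253.0), np.float64(339.0)) 1109 rect c [ 339.  -259.5] mean [ 339.5 -259.6] len 55.7 39.3 yaw 0.084
16.0833 [ 0.5559 -0.2416  0.275 ] [-3.1403e+00  1.3000e-03  8.2900e-02]
placed conf 0.74 5168 [ 0.62434457 -0.23944453  0.08184438] 0.05162649391555163
tape px (np.float64(256.0), np.float64(106.0)) 1218 rect c [ 625.5 -238.4] mean [ 626.5 -239. ] len 88.4 13.6 yaw 0.085
tape px (np.float64(253.0), np.float64(233.0)) 3914 rect c [ 483.4 -248.1] mean [ 487.2 -247.7] len 142.6 39.7 yaw 0.083
tape px (np.float64(253.0), np.float64(339.0)) 1108 rect c [ 339.2 -260.1] mean [ 339.7 -260.1] len 55.8 39.4 yaw 0.081
edge row 185 [ 80  79  80  82  85  84  83  84  84  91 119 145 161 162 164 161 162 164
 166 163] [array([ 0.0446,  0.0006, -0.0366]), array([ 0.0442,  0.0006, -0.0366])]
shift [0.1724 0.0062 0.2638] mm 126.0 turn [-0.0009  0.0008  0.0043]
```

Call:
arm_command --steps '[[[0.06,0.002,0.05,0,0,0.004],[0.12,0.004,0.11,0,0,0.004],[0.16,0.006,0.18,0,0,0.004],[0.1735,0.006,0.24,0,0,0.004],[0.1735,0.006,0.264,0,0,0.004]]]'

```text
time: 16.6
tool_pos: [0.625, -0.238, 0.1662]
eef_rot: [-3.139, 0.004, 0.081]
force: [-1.5, 0.6, -3.0]
finger_gap: 0.0561
finger_force: 30.0
```

Call:
arm_command --steps '[[[0,0,0,0,0,0],[0,0,0,0,0,0],[0,0,0,0,0,0],[0,0,0,0,0,0],[0,0,0,0,0,0]]]'

```text
time: 17.02
tool_pos: [0.626, -0.2408, 0.1719]
eef_rot: [3.14, -0.003, 0.078]
force: [0.3, -0.8, -2.3]
finger_gap: 0.0553
finger_force: 30.0
```

```bash
python3 - <<'E'
from h import *
camera("top");o=get_obs();print(o["tool_pos"],o["eef_rot"])
go([.6255,-.239,.1305],.08)
E
```

```text
[ 0.62583843 -0.24076175  0.17162025] [ 3.14052810e+00 -2.03882813e-03  7.78853485e-02]
shift [-0.0007 -0.0046  0.1028] mm 41.0 turn [ 0.0021 -0.0041 -0.0042]
```

Same behaviour as the first time, so I use the same correction.

Call:
arm_command --steps '[[[0,-0.0045,0.03,0,0,-0.004],[0,-0.0045,0.06,0,0,-0.004],[0,-0.0045,0.085,0,0,-0.004],[0,-0.0045,0.097,0,0,-0.004],[0,-0.0045,0.097,0,0,-0.004]]]'

```text
time: 17.48
tool_pos: [0.6243, -0.2381, 0.1297]
eef_rot: [-3.141, 0.003, 0.081]
force: [-0.2, 0.5, -2.3]
finger_gap: 0.0557
finger_force: 30.0
```

Call:
arm_command --steps '[[[0,0,0.002,0,0,0],[0,0,0.004,0,0,0],[0,0,0.004,0,0,0],[0,0,0.004,0,0,0],[0,0,0.004,0,0,0]]]'

```text
time: 17.9
tool_pos: [0.6254, -0.2386, 0.1298]
eef_rot: [3.141, -0.0, 0.08]
force: [-0.3, -0.2, -2.0]
finger_gap: 0.0557
finger_force: 30.0
```

Call:
arm_command --steps '[[[0,0,0.002,0,0,0],[0,0,0.003,0,0,0],[0,0,0.003,0,0,0],[0,0,0.003,0,0,0]]]'

```text
time: 18.23
tool_pos: [0.6256, -0.2386, 0.1289]
eef_rot: [3.141, -0.001, 0.08]
force: [-0.3, -0.9, 0.4]
finger_gap: 0.0555
finger_force: 30.0
```

Call:
arm_command --steps '[[[0,0,0.0015,0,0,0],[0,0,0.002,0,0,0],[0,0,0.002,0,0,0]]]'

```text
time: 18.48
tool_pos: [0.6255, -0.2386, 0.1288]
eef_rot: [3.141, -0.001, 0.08]
force: [-1.7, 1.5, 5.9]
finger_gap: 0.0561
finger_force: 30.0
```

Call:
arm_command --steps '[[[0,0,0,0,0,0],[0,0,0,0,0,0],[0,0,0,0,0,0],[0,0,0,0,0,0],[0,0,0,0,0,0]]]' --gripper 1

```text
time: 18.9
tool_pos: [0.6253, -0.2385, 0.1275]
eef_rot: [3.142, 0.0, 0.08]
force: [0.0, -0.5, -0.4]
finger_gap: 0.0868
finger_force: 0.0
```

Call:
arm_command --steps '[[[0,0,-0.03,0,0,0],[0,0,-0.1,0,0,0],[0,0,-0.2,0,0,0],[-0.05,0,-0.28,0,0,0],[-0.1,0,-0.35,0,0,0]]]'

```text
time: 19.32
tool_pos: [0.5865, -0.2413, 0.2709]
eef_rot: [3.141, -0.004, 0.082]
force: [-0.7, -0.0, 0.4]
finger_gap: 0.088
finger_force: 0.0
```

Call:
arm_command --steps '[[[-0.06,0,0,0,0,0],[-0.1,0,0,0,0,0],[-0.1,0,0,0,0,0],[-0.1,0,0,0,0,0]]]'

```text
time: 19.65
tool_pos: [0.5455, -0.2453, 0.2688]
eef_rot: [3.141, -0.001, 0.079]
force: [0.1, 0.1, -0.5]
finger_gap: 0.0882
finger_force: 0.0
```

```bash
python3 - <<'E'
from h import *
for i in range(2):
    o=get_obs();print(o["time"],o["tool_pos"].round(4),o["eef_rot"].round(4))
    m,im=look("top one",[.625,-.239,.08],.115,"pics/w7.png")
    tape(im,m,.165)
ms=camera_model("scene");im=camera("scene");cv2.imwrite("pics/s7.png",im)
for r in regions_of("carton_base","scene"): print(r["conf"],r["pixels"].sum(),r["extent"])
c=proj(ms,box([.625,-.239,.08],[.09,.056,.15],.015));print(c.min(0),c.max(0))
cv2.imwrite("pics/s7c.png",cv2.resize(im[130:290,160:330],None,fx=3.5,fy=3.5,interpolation=cv2.INTER_CUBIC))
go([.58,.24,.26],.2)
E
```

```text
19.65 [ 0.5455 -0.2453  0.2688] [ 3.1409e+00 -1.2000e-03  7.9500e-02]
top one conf 0.76 8321 [ 0.62462458 -0.23957255  0.08264232] 0.020173720862581512
tape px (np.float64(253.0), np.float64(92.0)) 1948 rect c [ 625.1 -239.2] mean [ 627.8 -239.1] len 88.4 13.9 yaw 0.08
19.75 [ 0.5468 -0.2445  0.268 ] [-3.1415e+00 -1.6000e-03  8.1000e-02]
top one conf 0.77 8134 [ 0.62470057 -0.2397125   0.07589515] 0.03288837904705766
tape px (np.float64(254.0), np.float64(94.0)) 1956 rect c [ 625.  -239.3] mean [ 627.5 -239.2] len 88.5 13.6 yaw 0.081
0.65 312 [216.7, 234.8, 256.9, 252.9]
[210.89394352 194.8507439 ] [255.43704657 256.42695644]
shift [ 0.1821 -1.2004  0.0187] mm 486.0 turn [-0.0007 -0.0003 -0.2375]
```

View pics/s7c.png

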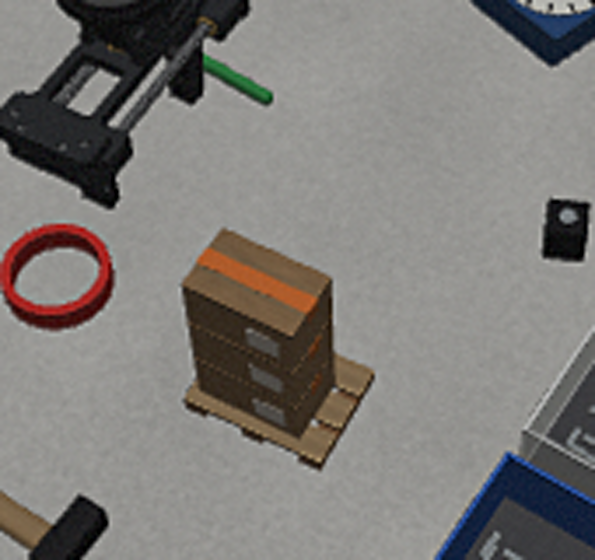

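The scene crop shows the three cartons stacked squarely on the pallet, with the top tape near (255,278) in crop pixels, all edges in line and the gripper clear. Next is the counter.

Call:
arm_command --steps '[[[0.03,-0.08,0,0,0,0],[0.05,-0.165,0,0,0,0],[0.06,-0.25,0,0,0,0],[0.065,-0.335,0,0,0,0],[0.07,-0.42,0,0,0,0]]]'

```text
time: 20.37
tool_pos: [0.5604, -0.0733, 0.2674]
eef_rot: [-3.141, -0.0, 0.081]
force: [-0.2, 0.4, 1.3]
finger_gap: 0.0882
finger_force: 0.0
```

Call:
arm_command --steps '[[[0.01,-0.08,0,0,0,0],[0.02,-0.165,0,0,0,0],[0.03,-0.25,0,0,0,0],[0.035,-0.335,0,0,0,0],[0.04,-0.42,0,0,0,0]]]'

```text
time: 20.78
tool_pos: [0.5626, 0.0957, 0.2674]
eef_rot: [-3.141, 0.0, 0.081]
force: [1.0, 1.7, 0.5]
finger_gap: 0.0879
finger_force: 0.0
```

Call:
arm_command --steps '[[[0.01,-0.08,0,0,0,0],[0.02,-0.165,0,0,0,0],[0.03,-0.25,0,0,0,0],[0.035,-0.32,0,0,0,0],[0.035,-0.36,0,0,0,0]]]'

```text
time: 21.2
tool_pos: [0.5642, 0.2439, 0.2673]
eef_rot: [-3.139, 0.0, 0.086]
force: [1.0, 0.7, 0.1]
finger_gap: 0.0879
finger_force: 0.0
```

Call:
arm_command --steps '[[[0,0,0,0,0,0],[0,0,0,0,0,0],[0,0,0,0,0,0],[0,0,0,0,0,0]]]'

```text
time: 21.53
tool_pos: [0.5655, 0.2358, 0.2676]
eef_rot: [3.14, 0.0, 0.077]
force: [-0.2, -0.5, -0.0]
finger_gap: 0.0886
finger_force: 0.0
```

```bash
python3 - <<'E'
from h import *
o=get_obs();print(o["time"],o["tool_pos"].round(4),o["eef_rot"].round(4),o["joint_pos"].round(3))
m=camera_model("wrist");im=camera("wrist");cv2.imwrite("pics/w8.png",im)
for l,z in(("knob_grip",.079),("counter",0)):
    for r in spot_point(l,"wrist"): print(l,round(r["conf"],2),np.round(r["uv"],1),back(m,r["uv"],z).round(4))
hsv=cv2.cvtColor(im,cv2.COLOR_BGR2HSV)
for nm,lo,hi,z in(("white",(0,0,150),(180,60,255),.048),("red",(0,150,80),(4,255,255),.056),("green",(45,100,60),(80,255,255),.048)):
    k=cv2.inRange(hsv,lo,hi)
    if nm=="red":k|=cv2.inRange(hsv,(174,150,80),(180,255,255))
    n,L,s,c=cv2.connectedComponentsWithStats(k)
    for i in range(1,n):
        if 8<s[i,4]<9000:
            p=back(m,c[i],z)
            if np.hypot(p[0]-.607,p[1]-.24)<.08: print(nm,s[i].tolist(),p.round(4))
E
```

```text
21.5333 [0.5655 0.2358 0.2676] [3.1398 0.     0.0773] [-0.405  0.637 -0.117  1.572  0.089  0.938 -2.045]
knob_grip 0.81 [248.4 130.9] [0.6097 0.2434 0.079 ]
counter 0.71 [253.4 124.8] [0.6112 0.2376 0.    ]
white [211, 87, 83, 85, 4279] [0.6097 0.2386 0.048 ]
red [223, 133, 28, 7, 92] [0.6011 0.253  0.056 ]
```

View pics/w8.png

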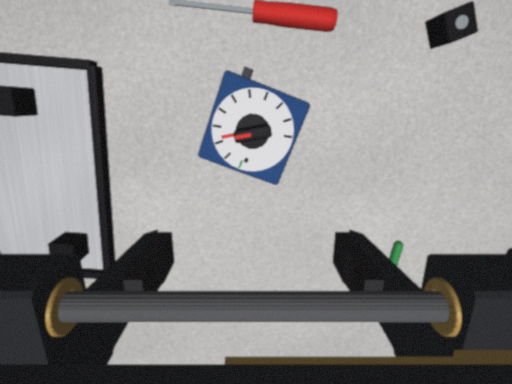

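The wrist view shows the dial centred near (252,130), with the red pointer going left to (222,137). The green zero tick is at (240,164) and the stop pin at (247,160). I now measure these more exactly.

```bash
python3 - <<'E'
from h import *
P=[]
for i in range(2):
    o=get_obs();m=camera_model("wrist");im=camera("wrist");hsv=cv2.cvtColor(im,cv2.COLOR_BGR2HSV)
    k=cv2.inRange(hsv,(0,0,120),(180,60,255));k[:,:205]=0
    n,L,s,c=cv2.connectedComponentsWithStats(k)
    j=[i for i in range(1,n) if 3000<s[i,4]<7000][0]
    cn=max(cv2.findContours((L==j).astype(np.uint8),0,1)[0],key=len)
    h=cv2.convexHull(cn)[:,0]
    w=np.array([back(m,q,.048)[:2] for q in h],np.float32)*1000
    (C,r)=cv2.minEnclosingCircle(w);e=cv2.fitEllipse(w)
    print("dial",np.round(C,1),round(r,1),"ellipse",np.round(e[0],1),np.round(e[1],1)); C=np.array(e[0])
    g=cv2.inRange(hsv,(40,60,50),(85,255,255));g[:,:215]=0;g[:90]=0;g[180:]=0;g[:,290:]=0
    yy,xx=np.nonzero(g);q=np.mean([back(m,u,.048)[:2]*1000 for u in zip(xx,yy)],0) if len(xx) else C
    print("green",len(xx),q.round(1),"ang",np.arctan2(*(q-C)[::-1]).round(3))
    rd=cv2.inRange(hsv,(0,130,80),(5,255,255))|cv2.inRange(hsv,(172,130,80),(180,255,255));rd[:,:215]=0;rd[:90]=0;rd[180:]=0;rd[:,290:]=0
    yy,xx=np.nonzero(rd)
    for z in(.05,.058,.086):
        w=np.array([back(m,u,z)[:2]*1000 for u in zip(xx,yy)]);d=np.linalg.svd(w-w.mean(0))[2][0];d*=np.sign(d[1])
        print(" red z",z,len(xx),w.mean(0).round(1),"pca",np.arctan2(d[1],d[0]).round(3),"from C",np.arctan2(*(w.mean(0)-C)[::-1]).round(3))
cv2.imwrite("pics/w8c.png",cv2.resize(im[75:195,190:320],None,fx=4.5,fy=4.5,interpolation=cv2.INTER_CUBIC))
go([.56,.24,.2676],1.5)
E
```

```text
dial [607.4 239. ] 50.8 ellipse [607.3 238.9] [101.  101.2]
green 9 [565.5 251.1] ang 2.858
 red z 0.05 109 [600.5 253.6] pca 1.691 from C 2.008
 red z 0.058 109 [601.4 253.3] pca 1.691 from C 1.964
 red z 0.086 109 [604.4 252.4] pca 1.691 from C 1.782
dial [607.4 238.9] 50.8 ellipse [607.4 238.8] [101.1 101.2]
green 10 [565.2 251.3] ang 2.855
 red z 0.05 109 [600.5 253.6] pca 1.688 from C 2.007
 red z 0.058 109 [601.4 253.4] pca 1.688 from C 1.963
 red z 0.086 109 [604.4 252.5] pca 1.688 from C 1.783
shift [-0.0122 -0.0077  0.0004] mm 6.0 turn [ 6.000e-04  2.000e-04 -2.842e+00]
```

View pics/w8c.png

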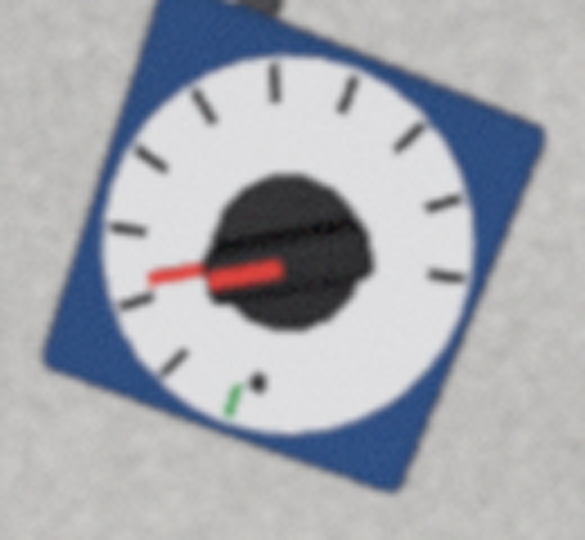

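The enlarged crop has the pointer from the hub at about (283,268) to its tip at (150,280), and the green tick and pin at (233,400) and (258,382). The pointer direction is about 1.85 rad and home about 2.86, so roughly 1.0 rad anticlockwise is needed.

Call:
arm_command --steps '[[[0.05,0.002,0,0,0,-0.15],[0.1065,0.004,0,0,0,-0.35],[0.1065,0.004,0,0,0,-0.55],[0.1065,0.004,0,0,0,-0.75],[0.1065,0.004,0,0,0,-0.9]]]'

```text
time: 22.2
tool_pos: [0.6079, 0.2395, 0.2675]
eef_rot: [3.142, 0.0, 0.534]
force: [0.2, -0.2, -1.2]
finger_gap: 0.0881
finger_force: 0.0
```

Call:
arm_command --steps '[[[0,0,0,0,0,-0.2],[0,0,0,0,0,-0.4],[0,0,0,0,0,-0.6],[0,0,0,0,0,-0.8],[0,0,0,0,0,-0.9]]]'

```text
time: 22.62
tool_pos: [0.6076, 0.2395, 0.2677]
eef_rot: [3.142, 0.0, 0.984]
force: [-0.0, 0.2, -0.9]
finger_gap: 0.0881
finger_force: 0.0
```

Call:
arm_command --steps '[[[0,0,0,0,0,-0.2],[0,0,0,0,0,-0.4],[0,0,0,0,0,-0.6],[0,0,0,0,0,-0.8],[0,0,0,0,0,-0.9]]]'

```text
time: 23.03
tool_pos: [0.6076, 0.2394, 0.2676]
eef_rot: [3.142, 0.0, 1.434]
force: [-0.7, -0.5, -0.3]
finger_gap: 0.0881
finger_force: 0.0
```

Call:
arm_command --steps '[[[0,0,0,0,0,-0.2],[0,0,0,0,0,-0.4],[0,0,0,0,0,-0.6],[0,0,0,0,0,-0.8],[0,0,0,0,0,-0.84]]]'

```text
time: 23.45
tool_pos: [0.6076, 0.2394, 0.2675]
eef_rot: [-3.141, 0.0, 1.853]
force: [0.3, -0.0, -0.5]
finger_gap: 0.0881
finger_force: 0.0
```

Call:
arm_command --steps '[[[0,0,0,0,0,0],[0,0,0,0,0,0],[0,0,0,0,0,0]]]'

```text
time: 23.7
tool_pos: [0.6075, 0.2399, 0.2677]
eef_rot: [3.141, 0.0, 1.848]
force: [-1.1, -1.1, 0.5]
finger_gap: 0.0879
finger_force: 0.0
```

```bash
python3 - <<'E'
from h import *
o=get_obs();print(o["time"],o["tool_pos"].round(4),o["eef_rot"].round(4),o["joint_pos"].round(3))
m=camera_model("wrist");im=camera("wrist");hsv=cv2.cvtColor(im,cv2.COLOR_BGR2HSV)
rd=cv2.inRange(hsv,(0,130,80),(5,255,255))|cv2.inRange(hsv,(172,130,80),(180,255,255))
n,L,s,c=cv2.connectedComponentsWithStats(rd)
for i in range(1,n):
    if s[i,4]<15: continue
    yy,xx=np.nonzero(L==i);w=np.array([back(m,u,.086)[:2]*1000 for u in zip(xx,yy)])
    d=np.linalg.svd(w-w.mean(0))[2][0];print(s[i],w.mean(0).round(1),"pca",np.arctan2(*(d*np.sign(d[1]))[::-1]).round(3))
for r in spot_point("knob_grip","wrist"): print(round(r["conf"],2),np.round(r["uv"],1),back(m,r["uv"],.079).round(4))
go([.6074,.2389,.12],1.85)
E
```

```text
23.7 [0.6075 0.2399 0.2677] [3.1415e+00 3.0000e-04 1.8485e+00] [-0.141  0.75  -0.603  1.425  0.448  1.105 -0.543]
[253 136   2  15  24] [599.1 269.8] pca 1.818
[251 154   6  18 100] [604.8 249.4] pca 1.82
[ 318  179   38   65 1057] [716.1 219.2] pca 1.558
0.96 [253.2 172.1] [0.608  0.2371 0.079 ]
shift [-0.0025 -0.001   0.3694] mm 148.0 turn [ 0.0003  0.0006 -0.0014]
```

Call:
arm_command --steps '[[[-0.002,-0.001,0.09,0,0,0.06],[-0.002,-0.001,0.18,0,0,0.06],[-0.002,-0.001,0.27,0,0,0.06],[-0.002,-0.001,0.34,0,0,0.06],[-0.002,-0.001,0.38,0,0,0.06]]]'

```text
time: 24.22
tool_pos: [0.6055, 0.2378, 0.112]
eef_rot: [-3.137, 0.002, 1.82]
force: [-0.7, -1.3, 0.2]
finger_gap: 0.0882
finger_force: 0.0
```

Call:
arm_command --steps '[[[0,0,0.04,0,0,0],[0,0,0.09,0,0,0],[0,0,0.13,0,0,0],[0,0,0.13,0,0,0],[0,0,0.13,0,0,0]]]'

```text
time: 24.63
tool_pos: [0.6069, 0.239, 0.0632]
eef_rot: [-3.14, 0.0, 1.82]
force: [-0.2, 0.2, -0.3]
finger_gap: 0.088
finger_force: 0.0
```

Call:
arm_command --steps '[[[0,0,0,0,0,0],[0,0,0,0,0,0],[0,0,0,0,0,0],[0,0,0,0,0,0],[0,0,0,0,0,0]]]' --gripper -1

```text
time: 25.05
tool_pos: [0.6076, 0.2392, 0.0643]
eef_rot: [3.141, -0.0, 1.82]
force: [0.3, 0.4, 0.6]
finger_gap: 0.0569
finger_force: 0.0
```

Call:
arm_command --steps '[[[0,0,0,0,0,0],[0,0,0,0,0,0],[0,0,0,0,0,0],[0,0,0,0,0,0],[0,0,0,0,0,0]]]'

```text
time: 25.47
tool_pos: [0.6073, 0.2391, 0.0636]
eef_rot: [-3.142, 0.0, 1.82]
force: [-0.9, 0.4, -0.0]
finger_gap: 0.0234
finger_force: 0.0
```

Call:
arm_command --steps '[[[0,0,0,0,0,0],[0,0,0,0,0,0],[0,0,0,0,0,0],[0,0,0,0,0,0],[0,0,0,0,0,0]]]'

```text
time: 25.88
tool_pos: [0.608, 0.2393, 0.0637]
eef_rot: [3.14, -0.0, 1.82]
force: [2.9, 1.8, -2.6]
finger_gap: 0.014
finger_force: 30.0
```

Call:
arm_command --steps '[[[0,0,0,0,0,-0.18],[0,0,0,0,0,-0.36],[0,0,0,0,0,-0.54],[0,0,0,0,0,-0.72],[0,0,0,0,0,-0.9]]]'

```text
time: 26.3
tool_pos: [0.6082, 0.2394, 0.0637]
eef_rot: [3.14, 0.0, 2.274]
force: [3.2, 1.5, -2.6]
finger_gap: 0.0137
finger_force: 30.0
```

Call:
arm_command --steps '[[[0,0,0,0,0,-0.18],[0,0,0,0,0,-0.36],[0,0,0,0,0,-0.54],[0,0,0,0,0,-0.72],[0,0,0,0,0,-0.9]]]'

```text
time: 26.72
tool_pos: [0.6083, 0.2395, 0.0637]
eef_rot: [3.14, 0.001, 2.724]
force: [3.4, 2.0, -3.8]
finger_gap: 0.0139
finger_force: 30.0
```

```bash
python3 - <<'E'
from h import *
o=get_obs();print(o["time"],o["tool_pos"].round(4),o["eef_rot"].round(4),o["joint_pos"].round(3),o["torque"].round(3),o["finger_gap"])
E
```

```text
26.7167 [0.6083 0.2395 0.0637] [3.1399e+00 1.2000e-03 2.7243e+00] [-0.095  1.036 -0.692  1.576  0.828  0.842  0.033] [ 0.372 -0.886 -0.032] 0.013860926068528985
```

Call:
arm_command --steps '[[[0,0,0,0,0,-0.1],[0,0,0,0,0,-0.2],[0,0,0,0,0,-0.2]]]'

```text
time: 26.97
tool_pos: [0.6083, 0.2395, 0.0637]
eef_rot: [3.14, 0.001, 2.821]
force: [4.0, 2.4, -3.6]
finger_gap: 0.0136
finger_force: 30.0
```

```bash
python3 - <<'E'
from h import *
o=get_obs();print(o["eef_rot"].round(4),o["torque"].round(3))
E
```

```text
[3.1398e+00 1.1000e-03 2.8213e+00] [ 0.384 -1.086  0.071]
```

Call:
arm_command --steps '[[[0,0,0,0,0,-0.06],[0,0,0,0,0,-0.1],[0,0,0,0,0,-0.1]]]'

```text
time: 27.22
tool_pos: [0.6082, 0.2396, 0.0637]
eef_rot: [3.14, 0.001, 2.868]
force: [4.3, 2.3, -3.6]
finger_gap: 0.0137
finger_force: 30.0
```

```bash
python3 - <<'E'
from h import *
o=get_obs();print(o["eef_rot"].round(4),o["torque"].round(3))
E
```

```text
[3.1399e+00 1.1000e-03 2.8684e+00] [ 0.472 -1.084 -0.312]
```

Call:
arm_command --steps '[[[0,0,0,0,0,-0.04],[0,0,0,0,0,-0.08],[0,0,0,0,0,-0.08]]]'

```text
time: 27.47
tool_pos: [0.6082, 0.2396, 0.0638]
eef_rot: [3.14, 0.001, 2.908]
force: [5.0, 2.7, -5.3]
finger_gap: 0.0144
finger_force: 30.0
```

```bash
python3 - <<'E'
from h import *
o=get_obs();print(o["eef_rot"].round(4),o["torque"].round(3))
E
```

```text
[3.1398e+00 9.0000e-04 2.9075e+00] [ 0.556 -1.083 -0.678]
```

The torque rises against the stop, so the knob is home. I release and check.

Call:
arm_command --steps '[[[0,0,0,0,0,0],[0,0,0,0,0,0],[0,0,0,0,0,0],[0,0,0,0,0,0],[0,0,0,0,0,0]]]' --gripper 0

```text
time: 27.88
tool_pos: [0.6068, 0.2389, 0.0636]
eef_rot: [-3.141, -0.0, 2.911]
force: [0.3, 0.2, -0.4]
finger_gap: 0.0432
finger_force: 0.0
```

Call:
arm_command --steps '[[[0,0,-0.04,0,0,0],[0,0,-0.13,0,0,0],[0,0,-0.23,0,0,0],[0,0,-0.33,0,0,0],[0,0,-0.42,0,0,0]]]'

```text
time: 28.3
tool_pos: [0.607, 0.2396, 0.2355]
eef_rot: [3.14, 0.001, 2.911]
force: [1.1, 1.2, -0.9]
finger_gap: 0.044
finger_force: 0.0
```

Call:
arm_command --steps '[[[0,0,-0.08,0,0,0],[0,0,-0.08,0,0,0],[0,0,-0.08,0,0,0],[0,0,-0.08,0,0,0]]]'

```text
time: 28.63
tool_pos: [0.6068, 0.2386, 0.2638]
eef_rot: [-3.141, 0.0, 2.911]
force: [-0.9, -0.8, -0.2]
finger_gap: 0.044
finger_force: 0.0
```

```bash
python3 - <<'E'
from h import *
o=get_obs();print(o["time"],o["tool_pos"].round(4),o["eef_rot"].round(4))
m=camera_model("wrist");im=camera("wrist");hsv=cv2.cvtColor(im,cv2.COLOR_BGR2HSV)
C=np.array([607.4,238.9])
rd=cv2.inRange(hsv,(0,130,80),(5,255,255))|cv2.inRange(hsv,(172,130,80),(180,255,255))
n,L,s,c=cv2.connectedComponentsWithStats(rd)
for i in range(1,n):
    if s[i,4]<15: continue
    yy,xx=np.nonzero(L==i);w=np.array([back(m,u,.086)[:2]*1000 for u in zip(xx,yy)])
    d=np.linalg.svd(w-w.mean(0))[2][0];print(s[i],w.mean(0).round(1),"pca",np.arctan2(*(d*np.sign(d[1]))[::-1]).round(3))
cv2.imwrite("pics/w9.png",cv2.resize(im[90:250,165:345],None,fx=3.5,fy=3.5,interpolation=cv2.INTER_CUBIC))
t=camera_model("top");camera("top")
for r in regions_of("carton_a","top"):
    k=r["pixels"];yy,xx=np.nonzero(k);print(back(t,(xx.mean(),yy.mean()),.1).round(3))
E
```

```text
28.6333 [0.6068 0.2386 0.2638] [-3.1405  0.      2.9106]
[254 136   3  16  26] [574.5 247.9] pca 2.884
[252 155   7  18  95] [597.2 242. ] pca 2.858
[217 242  66  25 968] [706.  208.7] pca 1.554
[ 0.634 -0.247  0.1  ]
[ 0.601 -0.224  0.1  ]
```

View pics/w9.png

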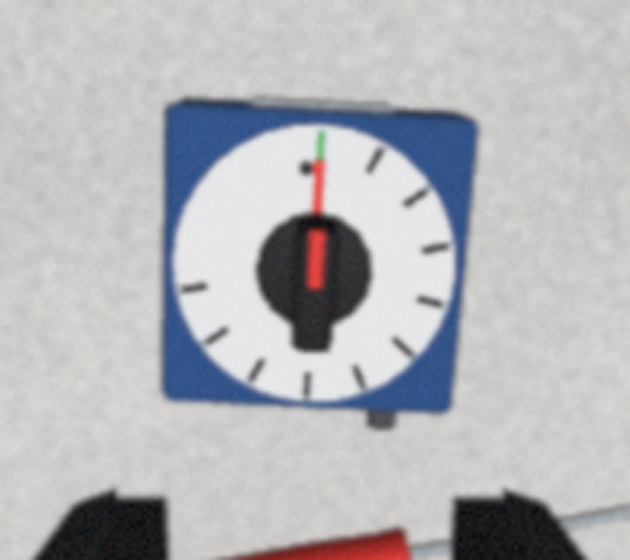

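The pointer at (319,180) lines up with the green tick and sits against the stop pin at (306,168). The arm is clear, so I hand the job in.

```bash
python3 -c "
from cell import *
print(sign_off())"
```

```text
the job is handed in; nothing more can be done
None
```

Job handed in: both cartons are stacked squarely on the base (wrist-camera fits put each within about 1 mm of it), and the knob is back at the zero stop with its pointer on the green tick; the judged result was not shown.

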